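# Wedge the work rest up to its height marker

## Robot

A 7-joint arm with a two-finger parallel gripper is mounted at the origin on the work surface. World frame = base frame: x ahead of the robot, y to its left, z up, the work surface at z = 0. Lengths are in m, angles in degrees, forces in N, time in s.
With the tool pointing down it reaches from about 0.35 to 0.9 m from the base axis. Payload 7.2 kg.
Tool frame: the origin (TCP) lies midway between the tips of the shut fingers; the grasp point (between the pads) lies pinch_z behind it (pinch_z is the distance from the TCP to the grasp point, in m); z points along the fingers, y is the line along which they close (so a half turn about z gives the same grasp; the last joint's range is limited). The gripper opens to 85 mm and grips with 20 to 120 N. Pads are 22 mm wide; open, the fingers measure 114 mm over their backs; the gripper's body (76 mm by 85 mm) begins 54 mm behind the grasp point. The pads swing forward as they close: fully open they stand 13 mm farther back than shut.
Start: joints at [62.613, 23.554, -0.728, 91.456, 0.321, 64.991, -4.71], TCP at [0.249, -0.573, 0.231] pointing down, gripper open.
Joint ranges: [-169.25, 169.25], [-16.82, 113.86], [-84.01, 82.57], [7.8, 145.47], [-59.2, 239.2], [7.22, 106.19], [-163.78, 163.78]. Speed limits (degrees/s): [136.94, 136.94, 172.46, 172.46, 180, 180, 180].

## Interface

Orientations are given as a 3x3 rotation matrix whose columns are the frame's x, y, z axes.
In Python, from workcell import goto, move_straight, move_j, open_jaws, gripper_close, pause, ik, grab_frame, IKError, finish_job, read_t, read_joint_pos, read_joint_velocities, read_joint_torque, read_tool_pos, read_orientation, read_wrist_force, read_torque, read_opening, read_grasp_force, pinch_z gives the robot as it stands. The module is installed in compiled form; this text tells all that it offers. Calls block until the motion is done:
- goto(position, orientation): joint-space move of the TCP to a pose.
- move_straight(position, rotation=None, vel=0.15, f_stop=None): straight line of the TCP; rotation=None keeps the orientation; vel is the mean speed in m/s. With f_stop (N) it stops when the force on the tool has changed by that much, and returns True; else False.
- move_j(angles): joint-space move.
- open_jaws() and gripper_close(newtons=None): open the fingers fully, or close them until they stop; newtons is the grip in N (None keeps the last).
- pause(seconds).
- ik(position, orientation): joint angles nearest the present ones, or None.
- grab_frame(name): name is "scene" or "top" or "wrist"; returns a dict with "pixels" (384x512x3 uint8, red, green, blue), "K" (3x3 intrinsics, pixels), "position" and "attitude" of the camera in the world. Camera axes: x right, y down, z forward; pixel columns grow to the right and rows downward; lengths in m; the calibration is good to about 2 mm. A picture is of the moment at which its call begins. There is no depth.
A pose or a line that the arm cannot do raises IKError and nothing moves.
- finish_job(): hands the job in; it is judged then, once.
Readings, each from a call of its own:
- read_t(): time.
- read_joint_pos(): joint angles.
- read_joint_velocities(): joint speeds.
- read_joint_torque(): joint torques, N m.
- read_tool_pos(): TCP position.
- read_orientation(): TCP orientation.
- read_wrist_force(): force on the tool from outside, world axes, zero at the start.
- read_torque(): the same for the moment, N m.
- read_opening(): opening from 0.0 (shut) to 1.0 (fully open).
- read_grasp_force(): force on a finger pad.
Only numpy, scipy, OpenCV 4.12 (cv2) and the standard library are available. Lean on these libraries where they do the work, as an engineer would, in place of code of your own. Each camera call takes 0.05 s, during which the arm holds its last target. There are 200 camera calls.

## Task

Take the tapered steel wedge by its lug, set it flat on the fixture's base plate and slide it, thin end first, in under the sliding work rest until the rest has risen to the height marker and bears snugly against the point of its set screw. Do not force it: the marker finger is slight and is bent by more than about 2 kg of push. Let go and leave the wedge in place holding the rest there, and leave the other things on the bench alone.

Things in the scene. Friction and masses are not known exactly. Their poses are not given: they have to be found in the camera images.
- jig: Fixed steel fixture; origin on the bench under the mouth edge of the rest's foot, x the way the wedge goes in, z up. Base plate 8 mm thick, x -160 to +115, y +-75 mm. Rails 8 mm high on it form a channel 37 mm wide from x -7 to +105 mm, mouth flared from x -20. Columns 14 mm thick at x 15, y +-52 mm, tops 74 mm above the bench; marker post 14 mm square, 86 mm high, at x 68, y 45
- rest: Work rest: grey crossbar 34 x 128 x 18 mm with a steel foot 26 mm wide below. Slides straight up its columns (20 mm of room, 0.25 to 0.46 kg), falls back by its weight. The foot's underside, jig x 0 to 30 mm, slopes 1:5 like the wedge: when down, 11 mm above the base plate at x 0, 5 mm at x 30. Origin and axes as the jig's when down; rises with the rest
- rest_top (a point): Middle of the rest's flat top face, 48 mm above the bench when down
- marker: Height marker: steel finger 6 mm thick, clamped to the post at a different height each time, reaching over the middle of the rest. A set screw 10 mm thick stands 1.5 to 7.5 mm out below it, not measured: its flat point is the height the rest's top must reach, 4.5 to 13.5 mm up. Snug is over 3 N of push; over 20 N bends it. It hardly gives (under 1 mm of rise), so feel for it
- marker_under (a point): Middle of the underside of the marker finger (not of its screw), straight above rest_top
- wedge_grip (a point): Centre of the wedge's grip lug, 43 mm above the wedge's underside, 143 mm behind its thin end, 17 mm ahead of its tail end. The lug is 30 mm long (x), 32 mm wide (y), its top 60 mm above the underside, its rear face 15 mm behind this point. x points to the thin end, z up
- wedge_tip (a point): Middle of the wedge's thin end, on its underside; same axes as wedge_grip. It passes the mouth edge (jig x 0) by about 40 mm when the wedge first meets the foot, and by 5 mm more for each mm of rise
- spacer: Bystander: loose steel bar without taper or lug, 150 x 30 x 25 mm; origin under its middle
- can: Bystander: grey spray can, 66 mm across, 190 mm high; origin under its middle
- hammer: Bystander: hammer lying on the bench
- wedge: Loose steel-coloured wedge, 160 x 30 mm, 0.30 kg: 3 mm thick at the thin end, rising 1:5 over 125 mm to 28 mm, level under the lug. Origin under its middle; axes as wedge_grip. Greased (friction 0.2 to 0.3), stays put when let go. It lifts the rest at a steady push of 2 to 10 N; once the rest meets the marker the push climbs steeply, by 0.6 to 1.5 N per newton on the marker

How it is judged:
By the outcome, as a careful person would: the job done as asked, in the order asked, and still so for the second after the job is handed in, with the robot touching nothing.
It also fails if it takes over 72 s, if anything falls off the work surface, if the arm or the gripper's body presses on something with over 40 N, if the wrist force passes 120 N, or if a joint passes its speed limit or range.

## Working session

There is one attempt and no reset: what is moved stays moved. The work goes in short steps, each a Python script; the robot and the scene stay as the last script left them, time stands still between calls to the robot, and variables do not carry over. Pictures are saved under pics/ and viewed, at most 10 in all, crops included, and the job is handed in when it is done.

```bash
mkdir -p pics; cat > h.py <<'E'
import numpy as np, cv2
from workcell import *
def snap(name,fn=None):
    f=grab_frame(name)
    np.savez('pics/%s.npz'%(fn or name),**{k:np.asarray(f[k]) for k in('pixels','K','position','attitude')})
    if fn: cv2.imwrite('pics/%s.png'%fn,cv2.cvtColor(np.asarray(f['pixels']),cv2.COLOR_RGB2BGR))
    return f
def load(fn): return np.load('pics/%s.npz'%fn)
def ray(f,u,v):
    d=np.asarray(f['attitude'])@np.linalg.inv(f['K'])@np.array([u,v,1.]); return np.asarray(f['position']),d
def onz(f,u,v,z):
    p,d=ray(f,u,v); return p+d*(z-p[2])/d[2]
def proj(f,P):
    c=np.asarray(f['K'])@np.asarray(f['attitude']).T@(np.asarray(P)-np.asarray(f['position'])); return c[:2]/c[2]
E
python3 - <<'E'
from h import *
a=snap('scene','s1');b=snap('top','t1')
for f in(a,b):print(f['position'],f['attitude'],f['K'])
print(pinch_z,read_t(),read_orientation(),type(a['attitude']))
E
```

```text
[1.0067313  0.63886473 0.99416573] [[-0.82523746  0.4248589  -0.37212639]
 [ 0.56448074  0.64210437 -0.51871328]
 [ 0.01856403 -0.63811981 -0.76971325]] [[472.59254984   0.         255.22496532]
 [  0.         472.59254984 191.37821979]
 [  0.           0.           1.        ]]
[0.5027867  0.0062496  1.12139728] [[-0.00906667 -0.9983464   0.05676493]
 [-0.99987824  0.0083303  -0.01319547]
 [ 0.01270078 -0.05687766 -0.99830037]] [[371.05363907   0.         255.18586162]
 [  0.         371.05363907 191.21242011]
 [  0.           0.           1.        ]]
0.0187 0.1 [[ 9.17195343e-01  3.98437262e-01 -6.72032788e-04]
 [ 3.98437817e-01 -9.17194414e-01  1.30897349e-03]
 [-9.48409031e-05 -1.46834767e-03 -9.99998917e-01]] <class 'numpy.ndarray'>
```

View pics/t1.png

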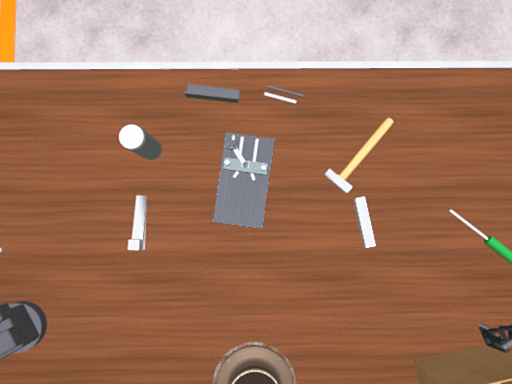

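View pics/s1.png

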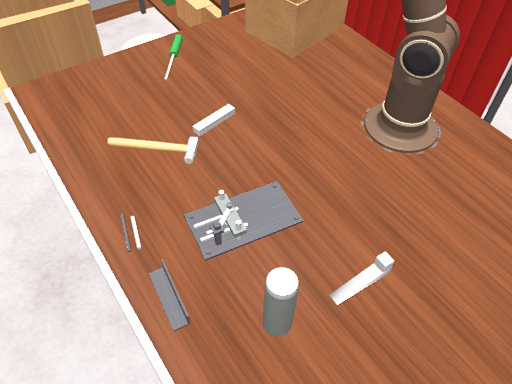

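The top view shows the jig at about (245,180) with its mouth toward the robot. The wedge is at (138,222) with its lug at (134,245), and the spacer is at (365,222). The can (132,137) and hammer (360,155) stay clear of the path.

```bash
python3 - <<'E'
from h import *
f=load('t1');im=f['pixels'].astype(int)
r,g,b=im[...,0],im[...,1],im[...,2]
nb=((r-b)<15).astype(np.uint8)
def comp(m,box):
    x0,y0,x1,y1=box;z=np.zeros_like(m);z[y0:y1,x0:x1]=m[y0:y1,x0:x1]
    n,l,s,c=cv2.connectedComponentsWithStats(z);i=1+np.argmax(s[1:,4]);return (l==i).astype(np.uint8)
for nm,box,z in(('plate',(205,120,285,235),.008),('wedge',(120,185,155,258),.02)):
    m=comp(nb,box);ct=max(cv2.findContours(m,0,cv2.CHAIN_APPROX_NONE)[0],key=cv2.contourArea)
    rc=cv2.minAreaRect(ct);bp=cv2.boxPoints(rc);print(nm,rc)
    P=np.array([onz(f,u,v,z) for u,v in bp]);print(P.round(4),np.linalg.norm(P-np.roll(P,1,0),axis=1).round(3))
print(im[240:252:2,134],im[200:240:8,139])
E
```

```text
plate ((243.50997924804688, 179.92999267578125), (49.63890075683594, 90.50967407226562), 8.130102157592773)
[[ 0.4774  0.1198  0.008 ]
 [ 0.7477  0.0803  0.008 ]
 [ 0.7253 -0.0684  0.008 ]
 [ 0.4551 -0.0269  0.008 ]] [0.148 0.273 0.15  0.273]
wedge ((137.06222534179688, 222.19345092773438), (16.314847946166992, 54.41453170776367), 2.726310968399048)
[[0.3987 0.3676 0.02  ]
 [0.5584 0.3616 0.02  ]
 [0.5557 0.3136 0.02  ]
 [0.396  0.3199 0.02  ]] [0.048 0.16  0.048 0.16 ]
[[248 247 250]
 [244 246 250]
 [245 247 251]
 [246 247 251]
 [249 251 255]
 [178 145 133]] [[235 235 243]
 [241 242 248]
 [247 247 251]
 [247 248 252]
 [247 248 252]]
```

```bash
cat >> h.py <<'E'
def R(deg):
    c,s=np.cos(np.radians(deg)),np.sin(np.radians(deg)); return np.array([[c,s,0],[s,-c,0],[0,0,-1.]])
E
python3 - <<'E'
from h import *
goto([0.43,0.338,0.28],R(-3))
f=snap('wrist','w1');print(f['position'],f['attitude'].round(3),f['K'],read_t(),read_tool_pos(),read_joint_pos())
goto([0.56,0.033,0.28],R(-8.3))
f=snap('wrist','w2');print(f['position'],read_t())
cv2.imwrite('pics/w12.png',cv2.resize(np.hstack([cv2.imread('pics/w1.png'),cv2.imread('pics/w2.png')]),(800,300)))
E
```

```text
[0.51390212 0.3328467  0.42297168] [[-0.054 -0.943 -0.327]
 [-0.999  0.051  0.017]
 [ 0.001  0.328 -0.945]] [[322.48244967   0.         254.55320691]
 [  0.         322.48244967 194.61094655]
 [  0.           0.           1.        ]] 3.4 [0.43052688 0.33733496 0.28000946] [ -61.97569359   13.83815678   23.06467075   99.86905855   -5.80995348
   67.46279233 -130.35332759]
[0.64257447 0.02278112 0.42269431] 4.7083
```

View pics/w12.png

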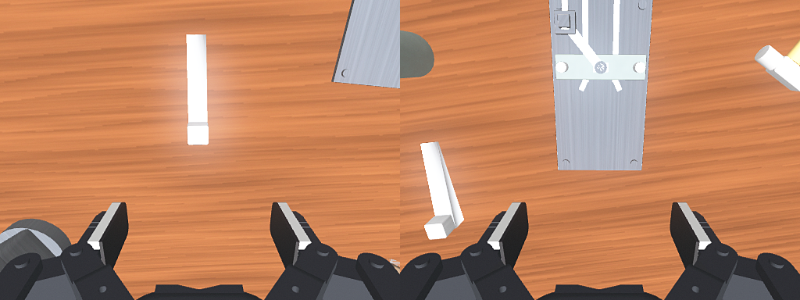

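The wrist view shows the wedge at montage x≈197 with its tip at row 35 and lug at rows 124–144. The jig is seen from above, with near plate corners at (558,170) and (642,170) and column tops at (561,67) and (640,67).

```bash
python3 - <<'E'
from h import *
def mask(fn,box,th=30):
    f=load(fn);im=f['pixels'].astype(int);m=((im[...,0]-im[...,2])<th).astype(np.uint8)
    x0,y0,x1,y1=box;z=np.zeros_like(m);z[y0:y1,x0:x1]=m[y0:y1,x0:x1]
    n,l,s,c=cv2.connectedComponentsWithStats(z);return f,(l==1+np.argmax(s[1:,4])).astype(np.uint8)
f,m=mask('w1',(215,20,300,210))
ys=np.where(m.any(1))[0];print('rows',ys.min(),ys.max())
for v in range(ys.min(),ys.max()+1,8):
    xs=np.where(m[v])[0];print(v,xs.min(),xs.max(),end=' | ')
print()
c=(np.array([[np.where(m[v])[0].mean(),v] for v in ys]))
lug_rear=onz(f,c[-3,0],ys.max()+.5,.06);tip=onz(f,c[3,0],ys.min()-.5,.003)
print('lugrear',lug_rear,'tip',tip,'len',np.linalg.norm((tip-lug_rear)[:2]))
f,m=mask('w2',(180,0,330,230))
L=[];Rr=[]
for v in range(110,205,3):
    xs=np.where(m[v])[0];L.append(onz(f,xs.min()-.5,v,.008)[:2]);Rr.append(onz(f,xs.max()+.5,v,.008)[:2])
L=np.array(L);Rr=np.array(Rr)
for A in(L,Rr):
    k=np.polyfit(A[:,0],A[:,1],1);print('side',np.degrees(np.arctan(k[0])),A[0],A[-1])
B=[]
for u in range(210,305,4): 
    vs=np.where(m[:,u])[0];B.append(onz(f,u,vs.max()+.5,.008)[:2])
B=np.array(B);k=np.polyfit(B[:,1],B[:,0],1);print('near edge angle',-np.degrees(np.arctan(k[0])),B[0],B[-1],B.mean(0))
E
```

```text
rows 44 185
44 239 263 | 52 239 263 | 60 239 263 | 68 239 263 | 76 239 263 | 84 239 264 | 92 240 264 | 100 240 264 | 108 240 264 | 116 240 264 | 124 240 264 | 132 240 264 | 140 241 264 | 148 241 265 | 156 241 264 | 164 240 266 | 172 240 266 | 180 240 266 | 
lugrear [0.39960897 0.34056657 0.06      ] tip [0.55799971 0.33434911 0.003     ] len 0.15851272314619697
side -8.50868883019139 [0.62080924 0.0990739 ] [0.49817545 0.11717947]
side -8.323344399540586 [ 0.5996676 -0.0478818] [ 0.47704549 -0.02968546]
near edge angle -8.187252806867486 [0.47524853 0.10967095] [ 0.45696024 -0.0174413 ] [0.46610441 0.04611501]
```

```bash
python3 - <<'E'
from h import *
h=-2.25;g=np.array([.4149,.3400])
goto([*g,.13],R(h)); move_straight([*g,.027],vel=.1,f_stop=8)
print(read_tool_pos(),read_wrist_force())
gripper_close(80);print(read_opening(),read_grasp_force(),read_tool_pos(),read_wrist_force())
p=read_tool_pos();move_straight([p[0],p[1],.15],vel=.12)
print('held',read_opening(),read_wrist_force(),read_torque())
d=np.array([.98940,-.14522]);o=np.array([.6245,.0235])
q=o+d*(-.025-.143)
goto([*q,.15],R(-8.35));print(read_tool_pos(),q,read_t())
snap('scene','s2');f=snap('wrist','w3')
cv2.imwrite('pics/sw.png',cv2.resize(np.hstack([cv2.imread('pics/s2.png'),cv2.imread('pics/w3.png')]),(800,300)))
E
```

```text
[0.41526376 0.34024165 0.02754047] [-0.54916731  0.16725378  0.61296129]
0.36575599161772826 79.97595548629761 [0.41506478 0.34031435 0.02745426] [-0.82194914 -0.17942309  4.7647096 ]
held 0.3650230509374963 [-0.13195614  0.85502045 -2.89139243] [0.01819314 0.06635425 0.05140459]
[0.45856271 0.04938705 0.14993074] [0.4582808  0.04789696] 10.125
```

View pics/sw.png

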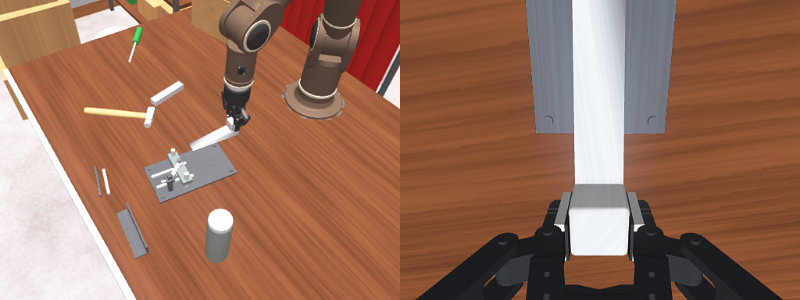

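The wedge is held squarely and in line with the plate. Next I'll lower it, regrip so it lies flat, and slide it to just short of contact.

```bash
python3 - <<'E'
from h import *
d=np.array([.98940,-.14522]);o=np.array([.6245,.0235]);n=np.array([.14522,.9894])
def st(t): 
    p=read_tool_pos();r=p[:2]-o;print(t,'x %.4f y %.4f z %.4f'%(r@d,r@n,p[2]),'F',(read_wrist_force()).round(2),'along',round(float(read_wrist_force()[:2]@d),2),read_t())
q=o+d*(-.168)
move_straight([*q,.06],vel=.1);st('above')
print(move_straight([*q,.0335],vel=.03,f_stop=4));st('down')
f=snap('wrist','w4')
z=read_tool_pos()[2]
# slide until tip is in the channel, then regrip flat
q=o+d*(-.143+.012)
print(move_straight([*q,z],vel=.04,f_stop=8));st('in mouth')
open_jaws();pause(.2);st('open')
p=read_tool_pos();move_straight([p[0],p[1],.036],vel=.03)
f=snap('wrist','w5');snap('scene','s3')
gripper_close(80);pause(.2);st('regrip');print(read_opening())
cv2.imwrite('pics/w45.png',cv2.resize(np.hstack([cv2.imread('pics/s3.png')[80:280,120:376].repeat(2,0).repeat(2,1)[:384],cv2.imread('pics/w5.png')]),(800,300)))
E
```

```text
above x -0.1676 y 0.0000 z 0.0604 F [ 0.15 -0.09 -3.1 ] along 0.16 11.275
True
down x -0.1683 y -0.0001 z 0.0354 F [-1.47  0.27  6.6 ] along -1.49 12.0417
True
in mouth x -0.1683 y -0.0001 z 0.0354 F [-0.73  0.39  4.47] along -0.78 12.3333
open x -0.1691 y -0.0003 z 0.0351 F [-0.41  0.88 -0.2 ] along -0.53 13.1083
regrip x -0.1691 y -0.0002 z 0.0362 F [-1.82 -0.25  5.04] along -1.77 14.2
0.3629647192774078
```

View pics/w45.png

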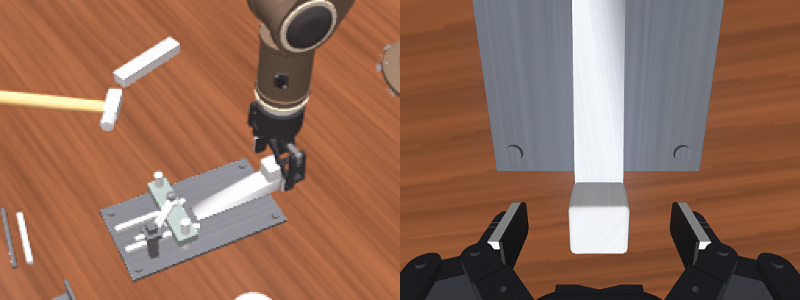

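The wedge lies flat on the plate with its tip just before the channel mouth. The slide tripped its force stop early, so I'll now slide in steps and log the force.

```bash
cat >> h.py <<'E'
d=np.array([.98940,-.14522]);o=np.array([.6245,.0235]);n=np.array([.14522,.9894])
def rd():
    p=read_tool_pos();r=p[:2]-o;F=read_wrist_force();return r@d,r@n,p[2],-F[:2]@d,F[:2]@n,F[2],read_t()
def sh(*t): print(*t,'x %.4f y %.4f z %.4f push %.2f lat %.2f up %.2f t %.2f'%rd())
E
python3 - <<'E'
from h import *
for x in(-.150,-.135,-.120,-.108):
    s=move_straight([*(o+d*x),.0362],vel=.03,f_stop=15);pause(.1);sh(x,s)
    if s or rd()[3]>10:break
E
```

```text
-0.15 False x -0.1500 y 0.0000 z 0.0362 push 2.20 lat 1.53 up 4.24 t 15.08
-0.135 False x -0.1348 y 0.0000 z 0.0363 push 1.00 lat 0.41 up 4.76 t 15.83
-0.12 False x -0.1200 y 0.0000 z 0.0363 push 1.62 lat 0.32 up 4.10 t 16.58
-0.108 False x -0.1078 y 0.0000 z 0.0363 push 1.90 lat 0.27 up 3.44 t 17.23
```

```bash
python3 - <<'E'
from h import *
x=-.108;h=[]
while x<-.034:
    x+=.0015 if x<-.085 else .001
    s=move_straight([*(o+d*x),.0362],vel=.012,f_stop=7);pause(.05);r=rd();h.append(r[3])
    print('%.1f:%.4f p%.2f l%.1f u%.1f'%(x*1e3,r[0],r[3],r[4],r[5]),s,end=' | ')
    base=np.median(h[-12:-3]) if len(h)>14 else 6
    if s or r[3]>base+3.5: break
sh('\nend')
E
```

```text
-106.5:-0.1073 p0.08 l-0.1 u4.0 True | 
end x -0.1073 y 0.0000 z 0.0362 push 0.08 lat -0.10 up 3.98 t 17.49
```

```bash
python3 - <<'E'
from h import *
x=-.1065;h=[]
while x<-.034:
    x+=.002 if x<-.084 else .0006
    s=move_straight([*(o+d*x),.0362],vel=.015,f_stop=14);r=rd();h.append(r[3])
    print('%.1f:%.1f p%.2f l%.1f u%.1f%s'%(x*1e3,r[0]*1e3,r[3],r[4],r[5],'S' if s else ''),end=' | ')
    base=np.median(h[-12:-3]) if len(h)>14 else 7
    if s or r[3]>base+3.5: break
sh('\nend')
E
```

```text
-104.5:-104.9 p3.14 l-0.9 u7.1 | -102.5:-103.7 p5.91 l0.1 u9.3 | -100.5:-102.9 p11.28 l-0.3 u15.5 | 
end x -0.1029 y 0.0000 z 0.0362 push 11.28 lat -0.34 up 15.50 t 18.43
```

Push and vertical load climb together at first contact, probably from arm compliance pressing the lug down. I'll trim the z command to unload that, then look.

```bash
python3 - <<'E'
from h import *
zc=.0362
for i in range(6):
    u=rd()[5]; zc+=np.clip((u-1)*.00008,-.0006,.0006)
    move_straight([*(o+d*-.1005),zc],vel=.015);sh('%.5f'%zc)
print(read_torque())
snap('scene','s4');snap('wrist','w6')
cv2.imwrite('pics/sw4.png',cv2.resize(np.hstack([cv2.imread('pics/s4.png')[150:290,150:337].repeat(3,0).repeat(3,1)[:384,:512],cv2.imread('pics/w6.png')]),(800,300)))
E
```

```text
0.03680 x -0.1027 y -0.0000 z 0.0363 push 8.16 lat 0.07 up 6.31 t 18.68
0.03723 x -0.1027 y -0.0000 z 0.0364 push 6.28 lat -0.20 up 2.74 t 18.93
0.03736 x -0.1026 y -0.0000 z 0.0365 push 5.75 lat 0.27 up 1.50 t 19.18
0.03740 x -0.1026 y -0.0000 z 0.0365 push 5.52 lat 0.17 up 1.24 t 19.43
0.03742 x -0.1026 y -0.0000 z 0.0366 push 5.44 lat -0.59 up 0.67 t 19.68
0.03740 x -0.1026 y -0.0000 z 0.0365 push 4.86 lat 0.55 up 2.18 t 19.93
[0.19174401 0.69991616 0.00120145]
```

View pics/sw4.png

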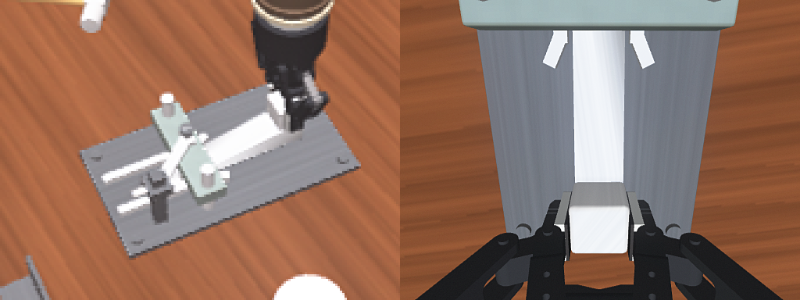

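The wedge is centred between the rails and under the foot, and the z trim works. Now I'll slide it in with the trim running continuously.

```bash
cat > push.py <<'E'
from h import *
import sys
def run(x,zc,xmax=-.030,rise=4.5):
    h=[]
    while x<xmax:
        x+=.0015 if rd()[0]<-.084 else .0008
        u=np.mean([rd()[5] for _ in range(4)]);zc+=np.clip((u-1.5)*.00006,-.0004,.0004)
        move_straight([*(o+d*x),zc],vel=.02)
        r=np.mean([rd() for _ in range(4)],0);c=r[3]-.25*max(r[5],0);h.append(c)
        print('%.1f:%.1f p%.1f u%.1f z%.2f'%(x*1e3,r[0]*1e3,r[3],r[5],r[2]*1e3),end=' | ')
        base=np.median(h[-14:-4]) if len(h)>8 else 9
        if c>base+rise or c>16: break
    print('\nbase',base,'c',c,'cmd',x,zc);sh('end')
E
python3 -c "
from push import *
run(-.1005,.0374)"
```

```text
-99.0:-101.1 p4.7 u1.1 z36.53 | -97.5:-99.6 p5.5 u1.6 z36.52 | -96.0:-98.1 p5.1 u3.2 z36.52 | -94.5:-96.7 p5.7 u1.5 z36.58 | -93.0:-95.1 p5.0 u1.3 z36.58 | -91.5:-93.6 p4.7 u1.6 z36.59 | -90.0:-92.1 p4.7 u1.2 z36.58 | -88.5:-90.6 p5.2 u1.1 z36.57 | -87.0:-89.1 p5.2 u1.8 z36.53 | -85.5:-87.6 p5.2 u1.7 z36.53 | -84.0:-86.1 p4.3 u1.6 z36.55 | -82.5:-84.6 p4.9 u1.4 z36.54 | -81.0:-83.0 p5.0 u0.3 z36.58 | -80.2:-82.1 p5.3 u0.5 z36.55 | -79.4:-81.3 p4.4 u0.1 z36.52 | -78.6:-80.5 p4.9 u0.6 z36.45 | -77.8:-79.7 p4.9 u0.7 z36.42 | -77.0:-78.9 p6.0 u2.2 z36.40 | -76.2:-78.0 p5.5 u2.1 z36.42 | -75.4:-77.2 p5.6 u0.2 z36.45 | -74.6:-76.5 p5.4 u1.4 z36.36 | -73.8:-75.6 p5.9 u0.8 z36.39 | -73.0:-74.9 p5.4 u3.3 z36.36 | -72.2:-74.0 p5.1 u1.1 z36.42 | -71.4:-73.2 p4.7 u1.3 z36.40 | -70.6:-72.5 p4.5 u2.1 z36.39 | -69.8:-71.6 p5.0 u1.4 z36.42 | -69.0:-70.8 p4.4 u1.2 z36.40 | -68.2:-70.0 p5.7 u1.8 z36.39 | -67.4:-69.2 p5.5 u0.7 z36.42 | -66.6:-68.4 p4.7 u1.9 z36.40 | -65.8:-67.6 p5.1 u0.8 z36.40 | -65.0:-66.8 p5.8 u0.6 z36.37 | -64.2:-66.0 p5.8 u2.2 z36.34 | -63.4:-65.2 p4.1 u0.9 z36.35 | -62.6:-64.4 p5.2 u1.6 z36.36 | -61.8:-63.6 p5.4 u1.8 z36.34 | -61.0:-62.8 p4.4 u1.9 z36.35 | -60.2:-62.0 p5.3 u1.6 z36.38 | -59.4:-61.4 p6.3 u2.3 z36.32 | -58.6:-61.3 p8.2 u3.9 z36.31 | -57.8:-61.3 p10.9 u4.6 z36.30 | 
base 4.898800012302749 c 9.761083180909134 cmd -0.05780000000000009 0.03736573018628615
end x -0.0613 y -0.0001 z 0.0363 push 10.90 lat 0.55 up 4.56 t 30.53
```

Snug contact shows at x≈-61.3 mm: the push climbs steeply and the motion stops. I'll add a little more push with z trimmed, then relax the arm, release and retreat.

```bash
python3 - <<'E'
from h import *
x,zc=-.0578,.037366
def m(): return np.mean([rd() for _ in range(5)],0)
for i in range(8):
    r=m();c=r[3]-.25*max(r[5],0)
    print('%.1f %.2f p%.1f u%.1f c%.2f'%(x*1e3,r[0]*1e3,r[3],r[5],c))
    if c>12.3: break
    x+=.0003 if i else 0; zc+=np.clip((r[5]-1.5)*.00006,-.0004,.0004)
    move_straight([*(o+d*x),zc],vel=.02);pause(.1)
sh('peak')
while m()[3]>2 and x>-.0625:
    x-=.0005; u=m()[5]; zc+=np.clip((u-.5)*.00006,-.0003,.0003)
    move_straight([*(o+d*x),zc],vel=.02)
sh('relaxed')
open_jaws();pause(.3);sh('open')
E
```

```text
-57.8 -61.27 p10.9 u4.6 c9.76
-57.8 -61.25 p9.4 u2.8 c8.70
-57.5 -61.29 p11.6 u3.5 c10.72
-57.2 -61.25 p11.7 u3.9 c10.69
-56.9 -61.28 p12.7 u3.0 c11.98
-56.6 -61.25 p13.7 u3.3 c12.83
peak x -0.0612 y -0.0001 z 0.0364 push 13.66 lat -0.65 up 3.35 t 32.28
relaxed x -0.0611 y -0.0001 z 0.0364 push 1.68 lat 0.57 up -7.06 t 34.78
open x -0.0616 y -0.0000 z 0.0362 push 0.23 lat 0.51 up 0.43 t 35.66
```

```bash
python3 - <<'E'
from h import *
move_straight([*(o+d*-.0616),.13],vel=.15);f=snap('wrist','w7')
gripper_close(40)
goto([*(o+d*-.105),.10],R(-8.35))
move_straight([*(o+d*-.105),.019],vel=.1,f_stop=15);pause(.1);sh('behind')
b=np.mean([rd()[3] for _ in range(6)])
x=-.104;L=[]
while x<-.070:
    x+=.0015 if rd()[3]-b<2 and rd()[0]<-.094 else .0005
    move_straight([*(o+d*x),.019],vel=.03)
    r=np.mean([rd() for _ in range(5)],0);p=r[3]-b;L.append((round(r[0]*1e3,2),round(p,1),round(r[5],1)))
    if p>12 or r[6]>55: break
print(L)
while r[3]-b>1: 
    x-=.0015;move_straight([*(o+d*x),.019],vel=.03);r=rd()
move_straight([*(o+d*-.115),.019],vel=.1);move_straight([*(o+d*-.13),.16],vel=.2)
sh('end')
f=snap('wrist','w8');snap('scene','s5')
cv2.imwrite('pics/e.png',cv2.resize(np.hstack([cv2.imread('pics/s5.png')[150:290,150:337].repeat(3,0).repeat(3,1)[:384,:512],cv2.imread('pics/w8.png')]),(800,300)))
E
```

```text
behind x -0.1045 y 0.0001 z 0.0197 push -0.70 lat 0.90 up 0.67 t 38.63
[(np.float64(-102.1), np.float64(1.2), np.float64(-0.7)), (np.float64(-100.88), np.float64(1.5), np.float64(0.4)), (np.float64(-99.41), np.float64(0.4), np.float64(0.5)), (np.float64(-97.88), np.float64(0.9), np.float64(0.2)), (np.float64(-96.39), np.float64(0.5), np.float64(-0.2)), (np.float64(-94.89), np.float64(0.5), np.float64(-0.3)), (np.float64(-93.39), np.float64(1.0), np.float64(0.5)), (np.float64(-93.0), np.float64(0.3), np.float64(0.2)), (np.float64(-92.47), np.float64(-0.1), np.float64(0.1)), (np.float64(-91.97), np.float64(0.8), np.float64(0.9)), (np.float64(-91.48), np.float64(1.1), np.float64(-0.5)), (np.float64(-90.96), np.float64(-0.2), np.float64(0.6)), (np.float64(-90.43), np.float64(0.9), np.float64(0.1)), (np.float64(-89.99), np.float64(0.6), np.float64(0.2)), (np.float64(-89.48), np.float64(0.7), np.float64(-0.2)), (np.float64(-88.97), np.float64(0.5), np.float64(0.0)), (np.float64(-88.49), np.float64(0.9), np.float64(0.4)), (np.float64(-87.96), np.float64(1.0), np.float64(-0.4)), (np.float64(-87.86), np.float64(1.8), np.float64(0.9)), (np.float64(-87.89), np.float64(4.9), np.float64(2.0)), (np.float64(-87.9), np.float64(7.5), np.float64(3.0)), (np.float64(-87.91), np.float64(8.3), np.float64(4.3)), (np.float64(-87.93), np.float64(9.3), np.float64(4.7)), (np.float64(-87.93), np.float64(11.5), np.float64(3.0)), (np.float64(-87.94), np.float64(11.9), np.float64(4.3)), (np.float64(-87.92), np.float64(14.2), np.float64(4.6))]
end x -0.1303 y 0.0001 z 0.1593 push 0.23 lat 0.55 up -0.29 t 47.39
```

View pics/e.png

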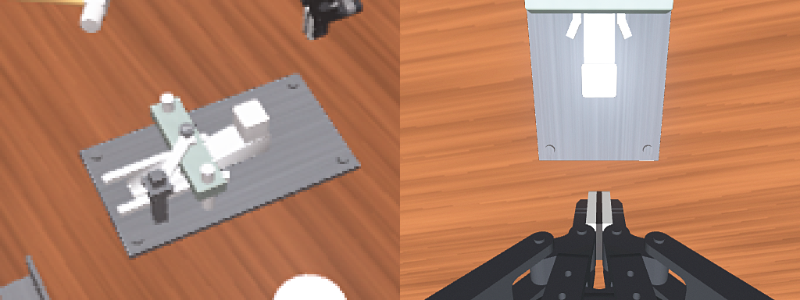

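The wedge is in place under the raised rest, and it didn't move under a 14 N push from behind. The robot is clear of it, so I'm handing in.

```bash
python3 -c "
from workcell import *
print(finish_job(),read_t())"
```

```text
the job is handed in; nothing more can be done
the job is handed in; nothing more can be done
```

The wedge is in under the rest and released. By feel, the rest bears on the set screw at an estimated 5–15 N, under the 20 N that bends the finger. The bystanders were left alone, and I handed the job in at about 47 s without seeing a verdict.

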